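# Load the filter drawer and latch it

### The job

Lay the filter slide flat in the pocket of the filter unit's open tray, then push the tray gently into the unit until its push-push latch catches, let go and check that it stays in. If it springs out again, push it again; never force it.

Things in the scene. Friction and masses are not known exactly. Their poses are not given: they have to be found in the camera images.
- slide_center (a point): Centre (4 mm above the underside) of the filter slide: a loose square black frame, 50 x 50 x 8 mm, 30 g, with a small window, lying flat on the bench; x and y along its edges. Grip it across any two opposite edges; any of its four headings fits the pocket.
- filter_unit: Dark metal box fixed to the bench, 130 mm deep, 94 wide (124 over its foot flanges), 48 high, with a capped round port on top (to 57). Origin: on the bench below the middle of its open front; x points into the unit, along the tray's way in. Its push-push latch is hidden inside. A second full push (17 mm) on a latched tray frees it: it springs out, may be pushed in again.
- tray_pocket (a point): Centre of the pocket floor of the aluminium tray, 20 mm above the bench, axes as the unit's; 48 mm before the unit's front when out. Pocket 54 x 54 mm, rim 5 mm high, 3 thick, with a 34 mm gap in the middle of its +y and -y sides for fingers that grip the slide along y. The tray plate ends 35 mm from the centre in y.
- tray_front (a point): Where to push, along the unit's +x: centre of the outer (-x) face of the tray's upright front panel, 84 mm wide, 10 thick, 40 high (6 to 46 mm over the bench); 57 mm before the pocket centre. Past the latch the tray meets a sprung stop, where the push rises by 4 N per mm above the spring's 5 N: 9 to 15 N in all is right there, over 22 N harms the latch.
- tray (a joint): How far the tray is in (m): 0 = fully out, held out by a spring of 2 N that grows to 5 N inside. Latched it rests somewhere between 0.055 and 0.072, differing from start to start and not visible. To latch, push 10 to 13 mm past that place, up to the sprung stop; let go, it slides back as far and stays. Let go too early, it springs fully out and can be pushed again.
- weight: Bystander: brass-coloured laboratory weight, 30 mm wide, 34 mm high; origin at its underside. Leave alone.
- eraser: Bystander: eraser, 21 x 48 mm, 12 mm high; origin at its underside. Leave alone.
- marker: Bystander: marker pen 134 mm long, 17 mm thick, lying on the bench; origin at its underside. Leave alone.
- jar: Bystander: small jar of parts, 53 mm wide, 58 mm high; origin at its underside. Leave alone.
Mind the look-alikes: they are no part of the job. There is more than one size of the part that bears slide_center; the job needs the largest.

How it is judged:
By the outcome, as a careful person would: the job done as asked, in the order asked, and still so for the second after the job is handed in, with the robot touching nothing.
It also fails if it takes over 64 s, if anything falls off the work surface, if the arm or the gripper's body presses on something with over 40 N, if the wrist force passes 120 N, or if a joint passes its speed limit or range.

### The arm

A 7-joint arm with a two-finger parallel gripper is mounted at the origin on a cart in front of the work surface, level with it; the furniture and walls round the work are solid. World frame = base frame: x ahead of the robot, y to its left, z up, the work surface at z = 0. Lengths are in m, angles in rad, forces in N, time in s.
With the tool pointing down it reaches from about 0.35 to 0.9 m from the base axis. Payload 7.2 kg.
Tool frame: the origin (TCP) lies at the very end of the fingers, on their centre line; the grasp point (between the pads) lies ctrl.pinch_z behind it (ctrl.pinch_z is the distance from the TCP to the grasp point, in m); z points along the fingers, y is the line along which they close (so a half turn about z gives the same grasp; the last joint's range is limited). The gripper opens to 88 mm and grips with 3 to 60 N. Pads are 20 mm wide; open, the fingers measure 115 mm over their backs; the gripper's body (75 mm by 178 mm) begins 61 mm behind the grasp point.
Start: joints at [1.06, 0.411, -0.013, 1.596, 0.006, 1.134, -0.082], TCP at [0.268, -0.565, 0.223] pointing down, gripper open.
Joint ranges: [-2.95, 2.95], [-0.29, 1.99], [-1.47, 1.44], [0.14, 2.54], [-1.03, 4.17], [0.13, 1.85], [-2.86, 2.86]. Speed limits (rad/s): [2.39, 2.39, 3.01, 3.01, 3.14, 3.14, 3.14].

### API

Orientations are given as a rotation vector (axis times angle).
In Python, from plant import monitor, vision, order, ctrl gives the robot as it stands. The module is installed in compiled form; this text tells all that it offers.
- The arm moves only by the tool servo_tool, never from a script. Its argument "steps" is a list of rows, each a list of 3 entries, a list of its own where there are three numbers: the opening, from 0 (shut) to 1 (fully open), then the shift along the tool's x, y, z in mm, then the turn, a rotation vector about the tool's x, y, z in rad. A call has 1 to 5 rows; each row is the pose to reach, as a shift and turn from the pose commanded when the call began, along the tool's axes at that moment; what a row does not reach only later rows make up. A row lasts 1/8 s, in which the tool goes at most 62.5 mm and 10.7 degrees, less where a joint would pass 70% of its speed; a pose out of reach is approached as far as the arm can. A call with a gripper value outside its range is refused whole. The fingers move at their own pace and stop on an object; "squeeze" is the grip in N (left out, the last holds). Time passes only in rows, so rows that repeat a pose let the fingers close. It gives the time, the measured TCP pose, the force, the opening and the grip force at its end, in the units of the state.
- monitor.get_obs(): the state, without advancing time (a new reading comes with each control period).
- vision.get_image(name): name is "side" or "top"; returns the picture (480x640x3 uint8, red, green, blue); there is no depth.
- vision.camera_model(name): a dict with "mtx" (3x3 intrinsics, pixels), "R" (3x3) and "t" (3): a world point X has camera coordinates R X + t. Camera axes: x right, y down, z forward; pixel columns grow to the right and rows downward; lengths in m; the calibration is good to about 2 mm. A picture is of the moment at which its call begins. camera_model takes no time and is no camera call.
- order.sign_off(): hands the job in; it is judged then, once.
The state is a dict: "time": time; "q": joint angles; "qvel": joint speeds; "joint_torque": joint torques, N m; "tcp_pos": TCP position; "orientation": TCP orientation; "ft_force": force on the tool from outside, world axes, zero at the start; "ft_torque": the same for the moment, N m; "gripper_width": finger opening in m; "gripper_force": force on a finger pad.
Only numpy, scipy, OpenCV 4.12 (cv2) and the standard library are available. Lean on these libraries where they do the work, as an engineer would, in place of code of your own. Each camera call takes 0.05 s, during which the arm holds its last target. There are 200 camera calls.

## Working session

There is one attempt and no reset: what is moved stays moved. The work goes in short steps, Python scripts to look and compute and a tool call to move; the robot and the scene stay as the last step left them, time stands still between calls to the robot, and variables do not carry over. Pictures are saved under pics/ and viewed, at most 10 in all, crops included, and the job is handed in when it is done.

Besides the shell and the picture viewer there is one more tool, called after ">>>" in YAML: its name, and indented under it one key for each argument. servo_tool: Moves the arm, as the interface text tells. Its arguments: {"type":"object","properties":{"steps":{"type":"array"},"squeeze":{"type":"number"}},"required":["steps"]}

```bash
mkdir -p pics
cat > h.py <<'E'
import numpy as np, cv2
from plant import monitor, vision, order, ctrl
def pix2w(name,u,v,z):
    c=vision.camera_model(name);K,R,t=map(np.array,(c["mtx"],c["R"],c["t"]))
    C=-R.T@t; d=R.T@np.linalg.solve(K,[u,v,1.]); return C+d*(z-C[2])/d[2]
def w2pix(name,X):
    c=vision.camera_model(name);p=np.array(c["mtx"])@(np.array(c["R"])@np.array(X)+np.array(c["t"]).ravel()); return p[:2]/p[2]
def snap(name,f,crop=None,s=1):
    im=vision.get_image(name)
    if crop: x0,y0,x1,y1=crop; im=im[y0:y1,x0:x1]
    if s!=1: im=cv2.resize(im,None,fx=s,fy=s,interpolation=cv2.INTER_CUBIC)
    cv2.imwrite('pics/'+f,im[:,:,::-1])
E
python3 - <<'E'
from h import *
snap('top','top0.png');snap('side','side0.png')
o=monitor.get_obs();print(o,ctrl.pinch_z)
for n in('top','side'):
    c=vision.camera_model(n);print(n,-np.array(c['R']).T@np.array(c['t']).ravel(),c['mtx'],c['R'])
E
```

```text
{'time': 0.1, 'q': array([ 1.05982949,  0.41180933, -0.01270632,  1.59693433,  0.00559842,
        1.13429238, -0.08218774]), 'qvel': array([-8.53663599e-04, -2.16696498e-03,  2.03164324e-03, -7.45928060e-04,
       -3.08608120e-04,  5.26667045e-05,  3.34109946e-04]), 'joint_torque': array([ 2.67560739e-03, -5.89099324e+01,  6.43961839e-01, -2.91712493e+01,
       -5.37295954e-02,  1.45616411e-02,  6.40540975e-05]), 'tcp_pos': array([ 0.26755017, -0.5643497 ,  0.22191044]), 'orientation': array([-3.06359517e+00, -6.89579917e-01,  6.37271037e-04]), 'ft_force': array([-0.33086901,  0.26982252,  0.63372968]), 'ft_torque': array([-0.0162379 , -0.02127402, -0.01431299]), 'gripper_force': 0.0, 'gripper_width': 0.08786974634560848} 0.0187
top [0.42160314 0.26480963 1.06097527] [[571.00106635   0.         310.18239949]
 [  0.         571.00106635 240.60545989]
 [  0.           0.           1.        ]] [[ 1.08718627e-02 -9.99940873e-01 -2.32171805e-04]
 [-9.96549474e-01 -1.08158824e-02 -8.22931482e-02]
 [ 8.22857713e-02  1.12605050e-03 -9.96608140e-01]]
side [0.23502502 0.90643605 0.5786927 ] [[519.55396697   0.         325.72837119]
 [  0.         519.55396697 239.58808768]
 [  0.           0.           1.        ]] [[-0.90956267 -0.41479444  0.02532431]
 [-0.26298015  0.52733725 -0.8079337 ]
 [ 0.32177196 -0.74152613 -0.58872898]]
```

View pics/top0.png

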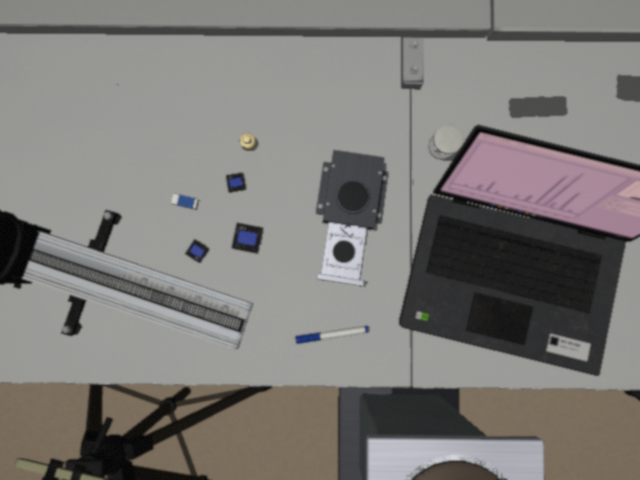

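View pics/side0.png

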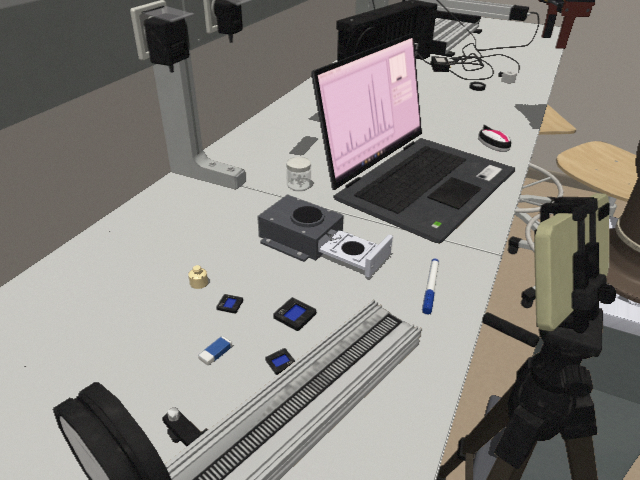

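The top view shows three framed squares: a large one at (248,238) and small ones at (235,183) and (197,251). The tray is at (345,250) and the unit at (352,190). I choose the large one and check it in a close crop.

Run:
```python
from h import *
im=vision.get_image('top')[135:295,180:400]
im=cv2.resize(im,None,fx=3.6,fy=3.6,interpolation=cv2.INTER_CUBIC)
cv2.imwrite('pics/c1.png',im[:,:,::-1])
```

```text
(no output)
```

View pics/c1.png

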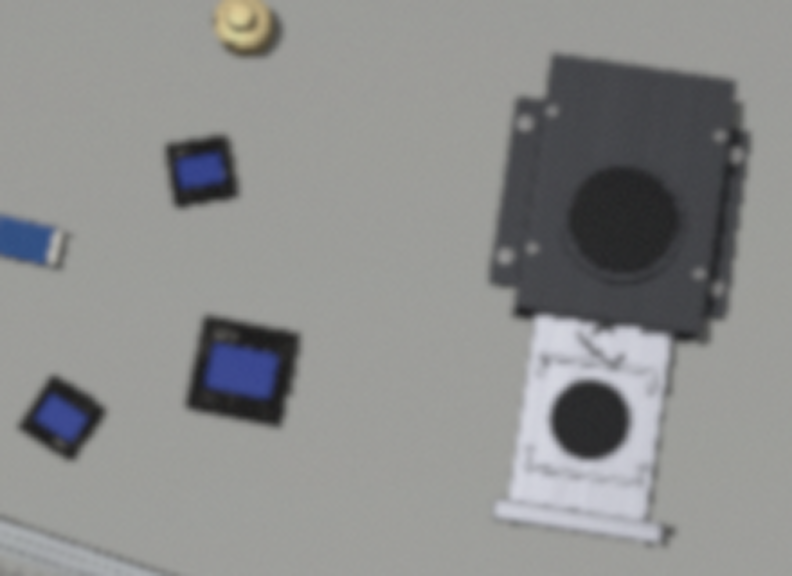

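Run:
```python
from h import *
P=lambda x,y,z:pix2w('top',180+(x+.5)/3.6-.5,135+(y+.5)/3.6-.5,z)
s=np.array([P(*p,.008) for p in[(206,317),(300,332),(281,426),(188,408)]])
print('slide',s.mean(0),[np.linalg.norm(s[i]-s[i-1]) for i in range(4)],[np.degrees(np.arctan2(*(s[i]-s[i-1])[1::-1])) for i in range(4)])
u=np.array([P(*p,.048) for p in[(553,55),(735,80),(705,332),(520,305)]])
print('unit',u,[np.linalg.norm(u[i]-u[i-1]) for i in range(4)],[np.degrees(np.arctan2(*(u[i]-u[i-1])[1::-1])) for i in range(4)])
print('pocket',P(590,419,.02))
a,b=P(497,515,.046),P(662,540,.046);print('panel',a,b,np.linalg.norm(a-b),(a+b)/2,np.degrees(np.arctan2(*(a-b)[1::-1])))
l=P(535,317,.02),P(510,497,.02),P(673,333,.02),P(647,515,.02)
print([np.degrees(np.arctan2(*(l[i]-l[i+1])[1::-1])) for i in(0,2)],(l[0]+l[2])/2,(l[1]+l[3])/2)
import scipy.spatial.transform as st
R=st.Rotation.from_rotvec(monitor.get_obs()['orientation']).as_matrix();print(R.round(3))
```

```text
slide [0.51286221 0.38237386 0.008     ] [np.float64(0.047812010465423584), np.float64(0.049114753065242045), np.float64(0.049396389302460875), np.float64(0.048710591601300424)] [np.float64(-9.917010274299697), np.float64(-98.48317386234413), np.float64(169.63053759258855), np.float64(79.66675615076223)]
unit [[0.66981509 0.2261338  0.048     ]
 [0.65807835 0.13495103 0.048     ]
 [0.53110003 0.14977953 0.048     ]
 [0.54356928 0.24154867 0.048     ]] [np.float64(0.12718342203921407), np.float64(0.09193502906713563), np.float64(0.12784122548059634), np.float64(0.09261239734027157)] [np.float64(-6.961470378129765), np.float64(-97.33458958129538), np.float64(173.33917748358905), np.float64(82.26224907323844)]
pocket [0.4891131  0.20487648 0.02      ]
panel [0.43953171 0.25191257 0.046     ] [0.42813168 0.17056868 0.046     ] 0.08213884496983614 [0.4338317  0.21124063 0.046     ] 82.02218162841606
[np.float64(-7.383922124523453), np.float64(-7.920223891278999)] [0.53715434 0.19804965 0.02      ] [0.44498161 0.21043581 0.02      ]
[[ 0.904  0.429 -0.001]
 [ 0.429 -0.904  0.001]
 [-0.    -0.001 -1.   ]]
```

The crop confirms the large frame (49 mm sides) at crop (244,371), against small ones of about 33 mm at (202,171) and (62,417). All the sizes check out. First I rise and turn to the slide's heading.

>>> servo_tool:
  steps:
    - [0.8,[0,0,-60],[0,0,0.155]]
    - [0.8,[40,-20,-100],[0,0,0.31]]
    - [0.8,[80,-40,-130],[0,0,0.465]]
    - [0.8,[119,-65,-140],[0,0,0.614]]
    - [0.8,[119,-65,-140],[0,0,0.614]]
  squeeze: 15

```text
time: 0.78
tcp_pos: [0.3506, -0.4519, 0.3639]
orientation: [3.131, -0.261, 0.004]
ft_force: [-0.5, -0.0, -0.7]
gripper_width: 0.0701
gripper_force: 0.0
```

```bash
cat >> h.py <<'E'
from scipy.spatial.transform import Rotation as Ro
def st():
    o=monitor.get_obs();R=Ro.from_rotvec(o['orientation']).as_matrix()
    print('t',o['time'],'tcp',o['tcp_pos'].round(4),'yaw',np.degrees(np.arctan2(R[1,0],R[0,0])).round(2),'tilt',R[:,2].round(4),'F',o['ft_force'].round(2),'w',o['gripper_width'].round(4),o['gripper_force'])
    return o,R
def to(*X):  # shift in tool mm to each world point
    o,R=st()
    for x in X: print(x,(R.T@(np.array(x)-o['tcp_pos'])*1000).round(1))
E
python3 - <<'E'
from h import *
import cv2
Ps=[]
for n in('top','side'):
    c=vision.camera_model(n);Ps.append(np.array(c['mtx'])@np.c_[np.array(c['R']),np.array(c['t']).ravel()])
for a,b in [((478,127),(314,73)),((435,193),(334,192)),((447,145),(298,175))]:
    X=cv2.triangulatePoints(Ps[0],Ps[1],np.float64(a),np.float64(b)).ravel();print(X[:3]/X[3])
to((.42,-.2,.36),(.44,0.1,.33),(.5129,.3824,.15),(.5129,.3824,.04))
E
```

```text
[0.65349235 0.02574616 0.25596516]
[0.59799561 0.03609643 0.01653797]
[0.68941451 0.01576098 0.02336663]Traceback (most recent call last):
  File "<stdin>", line 8, in <module>
  File "h.py", line 19, in to
    o,R=st()
        ~~^^
  File "h.py", line 16, in st
    print('t',o['time'],'tcp',o['tcp_pos'].round(4),'yaw',np.degrees(np.arctan2(R[1,0],R[0,0])).round(2),'tilt',R[:,2].round(4),'F',o['ft_force'].round(2),'w',o['gripper_width'].round(4),o['gripper_force'])
                                                                                                                                                               ^^^^^^^^^^^^^^^^^^^^^^^^
AttributeError: 'float' object has no attribute 'round'
```

```bash
sed -i "s/o\['gripper_width'\].round(4)/round(o['gripper_width'],4)/" h.py
python3 - <<'E'
from h import *
to((.42,-.16,.36),(.45,0.13,.33),(.5129,.3824,.15),(.5129,.3824,.04))
E
```

```text
t 0.775 tcp [ 0.3506 -0.4519  0.3639] yaw -9.54 tilt [ 2.4e-03 -3.0e-04 -1.0e+00] F [-0.52 -0.04 -0.68] w 0.0701 0.0
(0.42, -0.16, 0.36) [  20.1 -299.4    3.9]
(0.45, 0.13, 0.33) [   1.6 -590.4   33.9]
(0.5129, 0.3824, 0.15) [  21.3 -849.7  214. ]
(0.5129, 0.3824, 0.04) [  21.1 -849.7  324. ]
```

>>> servo_tool:
  steps:
    - [0.8,[6,-60,0],[0,0,0]]
    - [0.8,[12,-120,0],[0,0,0]]
    - [0.8,[18,-180,0],[0,0,0]]
    - [0.8,[24,-240,0],[0,0,0]]
    - [0.8,[30,-300,0],[0,0,0]]

```text
time: 1.4
tcp_pos: [0.4279, -0.1637, 0.3623]
orientation: [3.13, -0.269, -0.001]
ft_force: [1.0, -0.2, 0.5]
gripper_width: 0.0705
gripper_force: 0.0
```

>>> servo_tool:
  steps:
    - [0.8,[0,-60,0],[0,0,0]]
    - [0.8,[0,-120,0],[0,0,0]]
    - [0.8,[0,-180,0],[0,0,0]]
    - [0.8,[0,-240,0],[0,0,0]]
    - [0.8,[0,-300,0],[0,0,0]]

```text
time: 2.02
tcp_pos: [0.4797, 0.1316, 0.3623]
orientation: [3.13, -0.269, -0.0]
ft_force: [1.1, 0.1, -0.2]
gripper_width: 0.0704
gripper_force: 0.0
```

Run:
```python
from h import *
to((.5129,.3824,.15),(.5129,.3824,.04))
```

```text
t 2.025 tcp [0.4797 0.1316 0.3623] yaw -9.83 tilt [-2.e-04 -5.e-04 -1.e+00] F [ 1.07  0.12 -0.21] w 0.0704 0.0
(0.5129, 0.3824, 0.15) [ -10.1 -252.9  212.1]
(0.5129, 0.3824, 0.04) [ -10.1 -253.   322.1]
```

>>> servo_tool:
  steps:
    - [0.8,[-2,-55,0],[0,0,0]]
    - [0.8,[-5,-110,25],[0,0,0]]
    - [0.8,[-8,-160,60],[0,0,0]]
    - [0.8,[-10,-205,100],[0,0,0]]
    - [0.8,[-10,-245,145],[0,0,0]]

```text
time: 2.65
tcp_pos: [0.5121, 0.3748, 0.2158]
orientation: [3.13, -0.267, 0.0]
ft_force: [0.4, 0.2, 0.2]
gripper_width: 0.0701
gripper_force: 0.0
```

>>> servo_tool:
  steps:
    - [0.8,[0,-4,50],[0,0,0]]
    - [0.8,[0,-8,90],[0,0,0]]
    - [0.8,[0,-8,105],[0,0,0]]
    - [0.8,[0,-8,105],[0,0,0]]

```text
time: 3.15
tcp_pos: [0.5127, 0.3811, 0.112]
orientation: [3.129, -0.269, -0.002]
ft_force: [0.3, -0.5, 0.5]
gripper_width: 0.0706
gripper_force: 0.0
```

Run:
```python
from h import *
to((.5129,.3824,.10),(.5129,.3824,.005))
print(w2pix('side',(.5129,.3824,.008)),w2pix('side',monitor.get_obs()['tcp_pos']))
snap('side','g0.png',(200,210,400,360),4)
```

```text
t 3.15 tcp [0.5127 0.3811 0.112 ] yaw -9.82 tilt [-0.0013 -0.0012 -1.    ] F [ 0.27 -0.49  0.46] w 0.0706 0.0
(0.5129, 0.3824, 0.1) [-0.  -1.3 11.9]
(0.5129, 0.3824, 0.005) [ 1.000e-01 -1.400e+00  1.069e+02]
[293.9226303  310.86079844] [293.66372508 258.23558368]
```

View pics/g0.png

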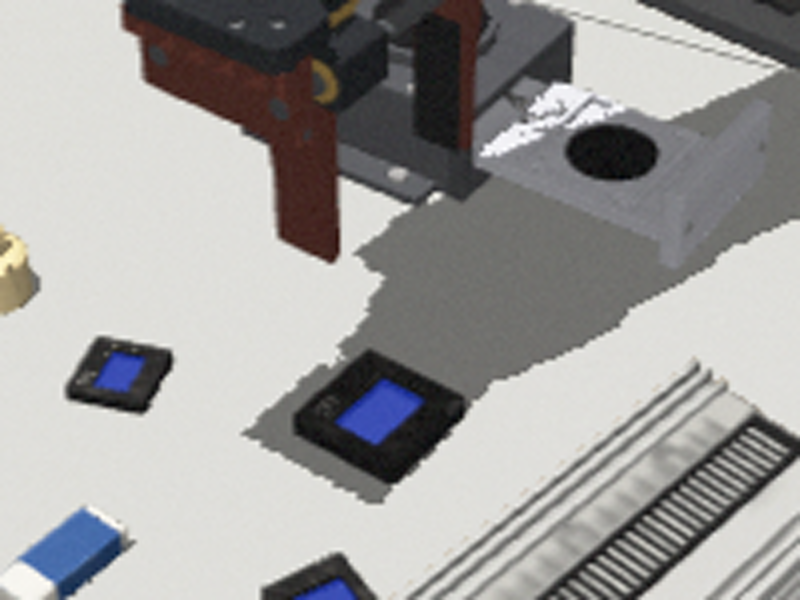

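The gripper hangs over the chosen slide, whose top centre is at crop (381,411). The hole in the tray floor is at crop (612,152). I'll cross-check both from the side camera.

Run:
```python
from h import *
P=lambda x,y,z:pix2w('side',200+(x+.5)/4-.5,210+(y+.5)/4-.5,z)
print(P(381,411.5,.008),P(612,152,.02))
to((.5129,.3824,.003))
```

```text
[0.50988638 0.38499665 0.008     ] [0.48704671 0.2034627  0.02      ]
t 3.2 tcp [0.5133 0.3819 0.1134] yaw -9.83 tilt [ 6.e-04  3.e-04 -1.e+00] F [-0.42  0.1   1.02] w 0.0701 0.0
(0.5129, 0.3824, 0.003) [ -0.5  -0.4 110.4]
```

>>> servo_tool:
  steps:
    - [0.8,[-2,-2,50],[0,0,0]]
    - [0.8,[-2,-2,90],[0,0,0]]
    - [0.8,[-2,-2,105],[0,0,0]]
    - [0.8,[-2,-2,109],[0,0,0]]
    - [0.8,[-2,-2,109],[0,0,0]]

```text
time: 3.82
tcp_pos: [0.5118, 0.3852, 0.0054]
orientation: [-3.128, 0.269, -0.003]
ft_force: [0.5, -0.5, -0.5]
gripper_width: 0.0701
gripper_force: 0.0
```

Run:
```python
from h import *
st()
```

```text
t 3.825 tcp [0.5118 0.3852 0.0054] yaw -9.81 tilt [ 0.002   0.0015 -1.    ] F [ 0.51 -0.55 -0.54] w 0.0701 0.0
```

Lower by 2 mm more, then close.

>>> servo_tool:
  steps:
    - [0.8,[0,1,2],[0,0,0]]
    - [0.4,[0,1,2],[0,0,0]]
    - [0.4,[0,1,2],[0,0,0]]
    - [0.4,[0,1,2],[0,0,0]]
    - [0.4,[0,1,2],[0,0,0]]
  squeeze: 12

```text
time: 4.45
tcp_pos: [0.5108, 0.3836, 0.0019]
orientation: [-3.13, 0.269, -0.001]
ft_force: [-0.5, -0.2, 3.3]
gripper_width: 0.0499
gripper_force: 12.0
```

>>> servo_tool:
  steps:
    - [0.4,[0,0,0],[0,0,0]]
    - [0.4,[0,0,-20],[0,0,0]]
    - [0.4,[0,0,-50],[0,0,0]]
    - [0.4,[0,0,-65],[0,0,0]]
    - [0.4,[0,0,-65],[0,0,0]]

```text
time: 5.08
tcp_pos: [0.5114, 0.3839, 0.0682]
orientation: [-3.128, 0.269, -0.003]
ft_force: [0.9, 0.8, -0.7]
gripper_width: 0.0496
gripper_force: 12.0
```

Run:
```python
from h import *
st()
```

```text
t 5.075 tcp [0.5114 0.3839 0.0682] yaw -9.82 tilt [ 0.0022  0.0015 -1.    ] F [ 0.92  0.78 -0.71] w 0.0496 12.00000911951065
```

>>> servo_tool:
  steps:
    - [0.4,[2,50,-5],[0,0,-0.01]]
    - [0.4,[4,105,-5],[0,0,-0.02]]
    - [0.4,[6,155,-5],[0,0,-0.03]]
    - [0.4,[7.6,181,-5],[0,0,-0.04]]
    - [0.4,[7.6,181,-5],[0,0,-0.04]]

```text
time: 5.7
tcp_pos: [0.487, 0.201, 0.0708]
orientation: [3.133, -0.211, -0.002]
ft_force: [1.1, 0.5, 0.4]
gripper_width: 0.0499
gripper_force: 12.0
```

>>> servo_tool:
  steps:
    - [0.4,[0,0,10],[0,0,0]]
    - [0.4,[0,0,28],[0,0,0]]
    - [0.4,[0,0,36],[0,0,0]]
    - [0.4,[0,0,36],[0,0,0]]

```text
time: 6.2
tcp_pos: [0.4864, 0.2042, 0.0344]
orientation: [3.134, -0.204, -0.003]
ft_force: [-0.2, 0.1, 0.7]
gripper_width: 0.0502
gripper_force: 12.0
```

Run:
```python
from h import *
st()
a=vision.get_image('side')[195:295,270:410];b=vision.get_image('top')[200:300,290:400]
a=cv2.resize(a,None,fx=5.6,fy=5.6,interpolation=cv2.INTER_CUBIC);cv2.imwrite('pics/p_side.png',a[:,:,::-1])
cv2.imwrite('pics/p_top.png',cv2.resize(b,None,fx=5.6,fy=5.6,interpolation=cv2.INTER_CUBIC)[:,:,::-1])
```

```text
t 6.2 tcp [0.4864 0.2042 0.0344] yaw -7.45 tilt [-2.2e-03 -5.0e-04 -1.0e+00] F [-0.17  0.12  0.72] w 0.0502 11.999959945678711
```

View pics/p_side.png

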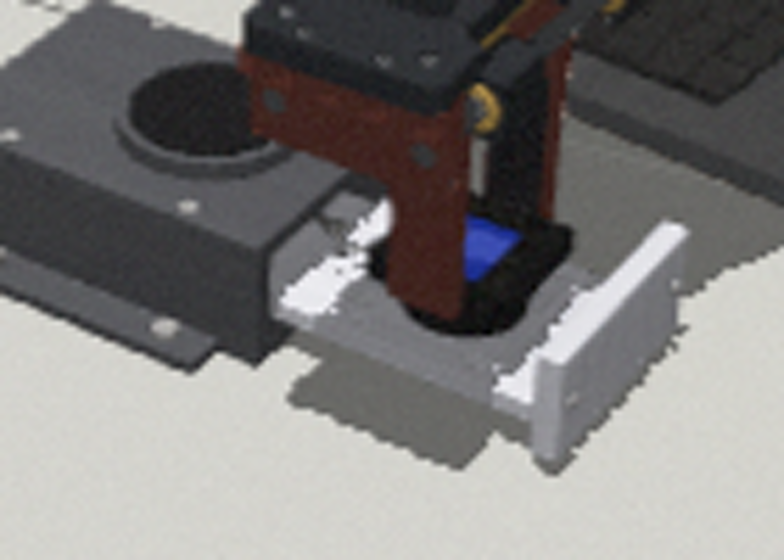

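The slide hangs about 8 mm above the rim, and its rear right corner is at crop (572,237). I compare that with the pocket's place in the same camera.

Run:
```python
from h import *
o,R=st()
y=np.radians(-7.5);M=np.array([[np.cos(y),-np.sin(y)],[np.sin(y),np.cos(y)]])
z=o['tcp_pos'][2]+.006
for p in [(572,237),(571,233)]:
    X=pix2w('side',270+(p[0]+.5)/5.6-.5,195+(p[1]+.5)/5.6-.5,z)[:2]; print(X, X-M@[-.025,-.025])
# panel top outer corner pts: near (545,365), far (687,228) (z .046), plate corner at unit
for p,zz in [((536,350),.046),((552,365),.046),((687,229),.046),((668,222),.046)]:
    print(p,pix2w('side',270+(p[0]+.5)/5.6-.5,195+(p[1]+.5)/5.6-.5,zz))
```

```text
t 6.3 tcp [0.4872 0.2043 0.0355] yaw -7.48 tilt [-3.e-04  1.e-04 -1.e+00] F [ 0.43 -0.87 -0.41] w 0.0497 11.999872773885727
[0.45882469 0.18595687] [0.48687397 0.20747984]
[0.45987216 0.18405245] [0.48792144 0.20557542]
(536, 350) [0.44638834 0.25112038 0.046     ]
(552, 365) [0.43953175 0.25576646 0.046     ]
(687, 229) [0.4257696 0.1716352 0.046    ]
(668, 222) [0.43242156 0.17070035 0.046     ]
```

View pics/p_top.png

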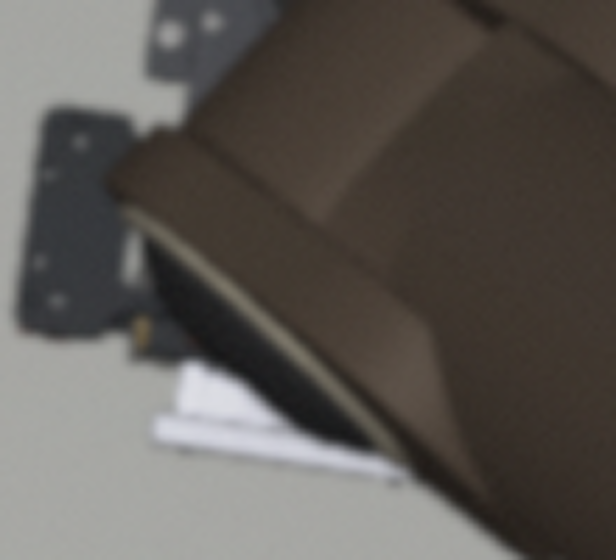

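>>> servo_tool:
  steps:
    - [0.4,[1,0,3],[0,0,0]]
    - [0.4,[1,0,6],[0,0,0]]
    - [0.4,[1,0,9],[0,0,0]]
    - [0.4,[1,0,11],[0,0,0]]
    - [0.4,[1,0,11],[0,0,0]]

```text
time: 6.92
tcp_pos: [0.4884, 0.2043, 0.0247]
orientation: [-3.134, 0.205, -0.001]
ft_force: [-0.9, 2.6, -0.8]
gripper_width: 0.0498
gripper_force: 12.0
```

Run:
```python
from h import *
st()
```

```text
t 6.925 tcp [0.4884 0.2043 0.0247] yaw -7.5 tilt [ 4.e-04  1.e-03 -1.e+00] F [-0.94  2.63 -0.85] w 0.0498 11.995481550693512
```

>>> servo_tool:
  steps:
    - [0.4,[0,-1,0],[0,0,0]]
    - [0.4,[0,-1,1.5],[0,0,0]]
    - [0.4,[0,-1,2.5],[0,0,0]]
    - [0.4,[0,-1,2.5],[0,0,0]]

```text
time: 7.42
tcp_pos: [0.4884, 0.2045, 0.0221]
orientation: [3.135, -0.206, -0.0]
ft_force: [-0.1, 0.4, 0.7]
gripper_width: 0.0503
gripper_force: 12.0
```

Run:
```python
from h import *
st()
```

```text
t 7.425 tcp [0.4884 0.2045 0.0221] yaw -7.52 tilt [-2.e-04 -2.e-04 -1.e+00] F [-0.13  0.39  0.68] w 0.0503 11.993939280509949
```

>>> servo_tool:
  steps:
    - [0.4,[0,0,0.7],[0,0,0]]
    - [0.4,[0,0,0.7],[0,0,0]]
    - [0.7,[0,0,0.7],[0,0,0]]
    - [0.7,[0,0,0],[0,0,0]]
    - [0.7,[0,0,0],[0,0,0]]

```text
time: 8.05
tcp_pos: [0.4885, 0.2046, 0.0221]
orientation: [-3.135, 0.206, -0.0]
ft_force: [0.7, -0.3, -0.1]
gripper_width: 0.0613
gripper_force: 0.0
```

>>> servo_tool:
  steps:
    - [0.7,[0,0,-5],[0,0,0]]
    - [0.7,[0,0,-20],[0,0,0]]
    - [0.7,[-20,0,-60],[0,0,0]]
    - [0.7,[-75,0,-90],[0,0,0]]
    - [0.7,[-120,0,-100],[0,0,0]]

```text
time: 8.68
tcp_pos: [0.3687, 0.2212, 0.1245]
orientation: [-3.134, 0.205, -0.005]
ft_force: [-0.0, 0.4, 0.2]
gripper_width: 0.0618
gripper_force: 0.0
```

Run:
```python
from h import *
st()
a=vision.get_image('side')[195:295,270:410]
a=cv2.resize(a,None,fx=5.6,fy=5.6,interpolation=cv2.INTER_CUBIC);cv2.imwrite('pics/q_side.png',a[:,:,::-1])
```

```text
t 8.675 tcp [0.3687 0.2212 0.1245] yaw -7.5 tilt [ 0.0032  0.0011 -1.    ] F [-0.01  0.38  0.2 ] w 0.0618 0.0
```

View pics/q_side.png

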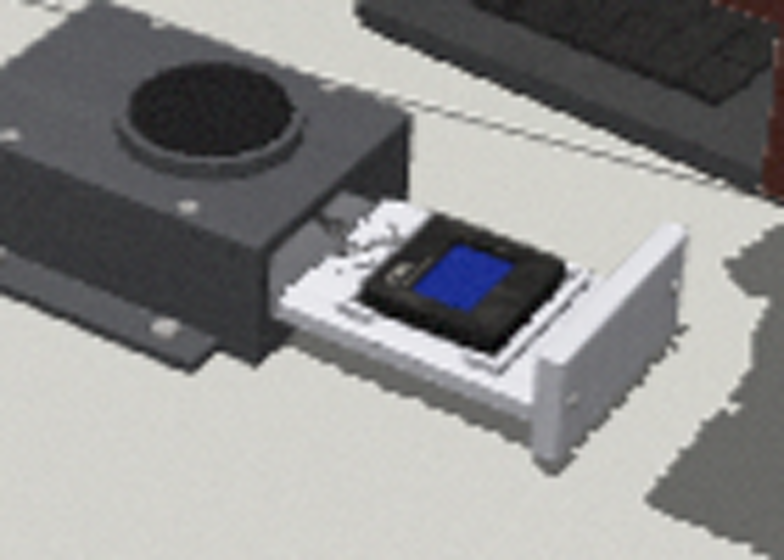

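The slide lies in the pocket with the -x rim visible and a gap beside it. Its top corners are near (363,290), (430,213), (568,262) and (490,345). I check these numerically for flatness.

Run:
```python
from h import *
y=np.radians(-7.5);M=np.array([[np.cos(y),-np.sin(y)],[np.sin(y),np.cos(y)]])
def pr(c,z,h): return [((w2pix('side',[*(np.array(c)+M@np.array(d)*h),z])-[270,195]+.5)*5.6).round(0) for d in[(1,1),(1,-1),(-1,-1),(-1,1)]]
for c in[(.488,.2055),(.4875,.2065)]:
  print('top',pr(c,.028,.025),'bot',pr(c,.020,.025))
print('rim outer top',pr((.488,.205),.025,.030))
o,R=st()
# push approach: TCP low in front of the panel
ax=np.array([M[0,0],M[1,0],0])
F=np.array([.433,.2112,0]);
for d,z in((-.06,.10),(-.03,.03)):
    to(F+ax*d+[0,0,z])
```

```text
top [array([354., 293.]), array([433., 217.]), array([568., 267.]), array([492., 347.])] bot [array([353., 313.]), array([432., 237.]), array([566., 287.]), array([490., 368.])]
top [array([354., 295.]), array([433., 219.]), array([568., 270.]), array([492., 349.])] bot [array([353., 315.]), array([432., 239.]), array([567., 290.]), array([491., 370.])]
rim outer top [array([332., 302.]), array([428., 211.]), array([589., 272.]), array([498., 368.])]
t 8.725 tcp [0.3633 0.2216 0.1246] yaw -7.27 tilt [ 6.e-04 -7.e-04 -1.e+00] F [-6.02 -0.42 -1.1 ] w 0.0614 0.0
t 8.725 tcp [0.3633 0.2216 0.1246] yaw -7.27 tilt [ 6.e-04 -7.e-04 -1.e+00] F [-6.02 -0.42 -1.1 ] w 0.0614 0.0
[0.37351331 0.21903157 0.1       ] [10.5  1.2 24.6]
t 8.725 tcp [0.3633 0.2216 0.1246] yaw -7.27 tilt [ 6.e-04 -7.e-04 -1.e+00] F [-6.02 -0.42 -1.1 ] w 0.0614 0.0
[0.40325665 0.21511579 0.03      ] [40.4  1.3 94.6]
```

Flat in the pocket: the corners match the prediction within a few crop pixels. Next I shut the fingers and go down in front of the panel.

>>> servo_tool:
  steps:
    - [0.0,[0,1,40],[0,0,0]]
    - [0.0,[10,1,80],[0,0,0]]
    - [0.0,[25,1,107],[0,0,0]]
    - [0.0,[25,1,107],[0,0,0]]

```text
time: 9.22
tcp_pos: [0.394, 0.2156, 0.0144]
orientation: [3.134, -0.207, -0.003]
ft_force: [0.1, -0.4, 0.0]
gripper_width: 0.0249
gripper_force: 0.0
```

Run:
```python
from h import *
st()
to((.433,.2112,.018))
```

```text
t 9.225 tcp [0.394  0.2156 0.0144] yaw -7.55 tilt [-0.0021 -0.001  -1.    ] F [ 0.1  -0.36  0.03] w 0.0249 0.0
t 9.225 tcp [0.394  0.2156 0.0144] yaw -7.55 tilt [-0.0021 -0.001  -1.    ] F [ 0.1  -0.36  0.03] w 0.0249 0.0
(0.433, 0.2112, 0.018) [39.2 -0.7 -3.7]
```

>>> servo_tool:
  steps:
    - [0.0,[10,0,0],[0,0,0]]
    - [0.0,[20,0,0],[0,0,0]]
    - [0.0,[25,0,0],[0,0,0]]
    - [0.0,[30,0,0],[0,0,0]]
    - [0.0,[35,0,0],[0,0,0]]
  squeeze: 5

```text
time: 9.85
tcp_pos: [0.4286, 0.2115, 0.0153]
orientation: [3.135, -0.205, -0.001]
ft_force: [-3.4, -0.2, 3.5]
gripper_width: 0.0005
gripper_force: 1.6
```

>>> servo_tool:
  steps:
    - [0.0,[6,0,0],[0,0,0]]
    - [0.0,[12,0,0],[0,0,0]]
    - [0.0,[18,0,0],[0,0,0]]
    - [0.0,[24,0,0],[0,0,0]]
    - [0.0,[30,0,0],[0,0,0]]

```text
time: 10.48
tcp_pos: [0.4588, 0.2073, 0.0151]
orientation: [3.134, -0.206, -0.001]
ft_force: [-4.9, -0.3, 3.0]
gripper_width: 0.0004
gripper_force: 2.7
```

>>> servo_tool:
  steps:
    - [0.0,[4,0,0],[0,0,0]]
    - [0.0,[8,0,0],[0,0,0]]
    - [0.0,[12,0,0],[0,0,0]]
    - [0.0,[16,0,0],[0,0,0]]
    - [0.0,[20,0,0],[0,0,0]]

```text
time: 11.1
tcp_pos: [0.4784, 0.2046, 0.015]
orientation: [3.134, -0.206, -0.001]
ft_force: [-4.9, -1.9, 2.8]
gripper_width: 0.0006
gripper_force: 2.5
```

Run:
```python
from h import *
st()
to((.433,.2112,.018))
```

```text
t 11.1 tcp [0.4784 0.2046 0.015 ] yaw -7.52 tilt [-5.e-04 -6.e-04 -1.e+00] F [-4.87 -1.88  2.79] w 0.0006 2.467694878578186
t 11.1 tcp [0.4784 0.2046 0.015 ] yaw -7.52 tilt [-5.e-04 -6.e-04 -1.e+00] F [-4.87 -1.88  2.79] w 0.0006 2.467694878578186
(0.433, 0.2112, 0.018) [-45.9  -0.6  -3. ]
```

>>> servo_tool:
  steps:
    - [0.0,[2,0,0],[0,0,0]]
    - [0.0,[4,0,0],[0,0,0]]
    - [0.0,[6,0,0],[0,0,0]]
    - [0.0,[7,0,0],[0,0,0]]
    - [0.0,[8,0,0],[0,0,0]]

```text
time: 11.72
tcp_pos: [0.4862, 0.2035, 0.015]
orientation: [3.134, -0.206, -0.001]
ft_force: [-6.2, -1.4, 3.2]
gripper_width: 0.0004
gripper_force: 2.4
```

>>> servo_tool:
  steps:
    - [0.0,[1,0,0],[0,0,0]]
    - [0.0,[2,0,0],[0,0,0]]
    - [0.0,[2,0,0],[0,0,0]]

```text
time: 12.1
tcp_pos: [0.4883, 0.2032, 0.015]
orientation: [3.134, -0.206, -0.001]
ft_force: [-4.6, -1.8, 3.2]
gripper_width: 0.0005
gripper_force: 2.2
```

>>> servo_tool:
  steps:
    - [0.0,[1,0,0],[0,0,0]]
    - [0.0,[2,0,0],[0,0,0]]
    - [0.0,[2,0,0],[0,0,0]]

```text
time: 12.48
tcp_pos: [0.4902, 0.2029, 0.015]
orientation: [3.134, -0.206, -0.001]
ft_force: [-4.2, -2.7, 2.6]
gripper_width: 0.0004
gripper_force: 2.2
```

Force is steady at about 5 N, so the stop is not reached yet.

>>> servo_tool:
  steps:
    - [0.0,[1,0,0],[0,0,0]]
    - [0.0,[2,0,0],[0,0,0]]
    - [0.0,[2,0,0],[0,0,0]]

```text
time: 12.85
tcp_pos: [0.4922, 0.2027, 0.015]
orientation: [3.134, -0.206, -0.001]
ft_force: [-5.4, -2.0, 2.6]
gripper_width: 0.0005
gripper_force: 2.2
```

>>> servo_tool:
  steps:
    - [0.0,[1,0,0],[0,0,0]]
    - [0.0,[1.5,0,0],[0,0,0]]
    - [0.0,[1.5,0,0],[0,0,0]]

```text
time: 13.22
tcp_pos: [0.4936, 0.2025, 0.015]
orientation: [3.134, -0.206, -0.001]
ft_force: [-4.6, -2.0, 3.8]
gripper_width: 0.0005
gripper_force: 2.4
```

>>> servo_tool:
  steps:
    - [0.0,[1,0,0],[0,0,0]]
    - [0.0,[1.5,0,0],[0,0,0]]
    - [0.0,[1.5,0,0],[0,0,0]]

```text
time: 13.6
tcp_pos: [0.4951, 0.2023, 0.015]
orientation: [3.134, -0.206, -0.001]
ft_force: [-4.9, -1.4, 2.7]
gripper_width: -0.0
gripper_force: 2.4
```

>>> servo_tool:
  steps:
    - [0.0,[1,0,0],[0,0,0]]
    - [0.0,[1.5,0,0],[0,0,0]]
    - [0.0,[1.5,0,0],[0,0,0]]

```text
time: 13.98
tcp_pos: [0.4964, 0.2021, 0.015]
orientation: [3.134, -0.206, -0.001]
ft_force: [-6.1, -2.0, 3.9]
gripper_width: 0.0008
gripper_force: 2.8
```

>>> servo_tool:
  steps:
    - [0.0,[1,0,0],[0,0,0]]
    - [0.0,[1.5,0,0],[0,0,0]]
    - [0.0,[1.5,0,0],[0,0,0]]

```text
time: 14.35
tcp_pos: [0.4972, 0.202, 0.015]
orientation: [3.134, -0.206, -0.003]
ft_force: [-8.1, -1.9, 5.7]
gripper_width: 0.0005
gripper_force: 3.9
```

>>> servo_tool:
  steps:
    - [0.0,[1,0,0],[0,0,0]]
    - [0.0,[1.5,0,0],[0,0,0]]
    - [0.0,[1.5,0,0],[0,0,0]]

```text
time: 14.72
tcp_pos: [0.498, 0.2019, 0.0149]
orientation: [3.133, -0.205, -0.004]
ft_force: [-11.5, -1.5, 8.1]
gripper_width: 0.0006
gripper_force: 5.0
```

At 11.6 N the tray is on the sprung stop. I let go gently.

>>> servo_tool:
  steps:
    - [0.0,[0,0,0],[0,0,0]]
    - [0.0,[-4,0,0],[0,0,0]]
    - [0.0,[-8,0,0],[0,0,0]]
    - [0.0,[-12,0,0],[0,0,0]]
    - [0.0,[-16,0,0],[0,0,0]]

```text
time: 15.35
tcp_pos: [0.4844, 0.2044, 0.0152]
orientation: [-3.134, 0.206, -0.002]
ft_force: [0.9, 0.2, -0.4]
gripper_width: 0.0003
gripper_force: 0.0
```

>>> servo_tool:
  steps:
    - [0.0,[-4,0,0],[0,0,0]]
    - [0.0,[-10,0,0],[0,0,0]]
    - [0.0,[-40,0,0],[0,0,0]]
    - [0.0,[-95,0,0],[0,0,0]]
    - [0.0,[-95,0,-50],[0,0,0]]

```text
time: 15.98
tcp_pos: [0.3834, 0.2159, 0.063]
orientation: [3.131, -0.197, -0.012]
ft_force: [1.8, -0.7, 1.1]
gripper_width: 0.0007
gripper_force: 0.0
```

>>> servo_tool:
  steps:
    - [0.0,[0,0,-50],[0,0,0]]
    - [0.0,[0,0,-50],[0,0,0]]
    - [0.0,[0,0,-50],[0,0,0]]
    - [0.0,[0,0,-50],[0,0,0]]
    - [0.0,[0,0,-50],[0,0,0]]

```text
time: 16.6
tcp_pos: [0.3891, 0.2164, 0.1142]
orientation: [3.134, -0.206, -0.003]
ft_force: [1.1, 0.2, -0.6]
gripper_width: 0.0004
gripper_force: 0.0
```

Run:
```python
from h import *
st()
a=vision.get_image('side')[195:295,250:410]
a=cv2.resize(a,None,fx=5,fy=5,interpolation=cv2.INTER_CUBIC);cv2.imwrite('pics/r_side.png',a[:,:,::-1])
```

```text
t 16.6 tcp [0.3891 0.2164 0.1142] yaw -7.51 tilt [-1.8e-03 -6.0e-04 -1.0e+00] F [ 1.12  0.17 -0.6 ] w 0.0004 0.0
```

View pics/r_side.png

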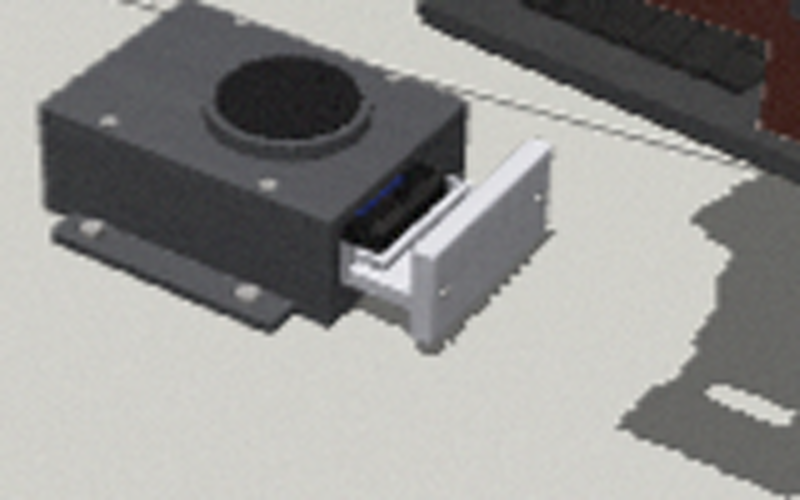

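The picture shows the tray in, its panel about 40 mm off the unit's front (panel edge at crop (425,250)–(545,145)), with the slide flat behind the rim. I wait a little and confirm it holds.

Run:
```python
from h import *
np.save('a.npy',vision.get_image('side'))
P=lambda x,y:pix2w('side',250+(x+.5)/5-.5,195+(y+.5)/5-.5,.046)
m=(P(430,262)+P(551,146))/2;print(m,np.linalg.norm((m-[.4327,.2137,.046])[:2]))
```

```text
[0.49647344 0.2054088  0.046     ] 0.06431014783644715
```

>>> servo_tool:
  steps:
    - [0.0,[0,0,0],[0,0,0]]
    - [0.0,[0,0,0],[0,0,0]]
    - [0.0,[0,0,0],[0,0,0]]
    - [0.0,[0,0,0],[0,0,0]]
    - [0.0,[0,0,0],[0,0,0]]

```text
time: 17.32
tcp_pos: [0.3897, 0.2167, 0.1152]
orientation: [-3.135, 0.206, -0.0]
ft_force: [-0.2, -0.1, -0.2]
gripper_width: 0.0006
gripper_force: 0.0
```

Run:
```python
from h import *
d=np.abs(vision.get_image('side').astype(int)-np.load('a.npy'))[215:270,310:365]
print(d.mean(),d.max())
if d.mean()<4: print(order.sign_off())
```

```text
1.9489807162534436 24
the job is handed in; nothing more can be done
None
```

The job is handed in: the large filter slide lies flat in the tray, and the tray latched about 64 mm in after one push peaking near 12 N, then stayed in after I let go.

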